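# Wind the tube-rack lift up to its top stop with the loose crank

## Task

Fit the loose crank fully home on the square shaft of the tube-rack lift and wind it clockwise, seen from above, round and round until the rack platform comes up against its top stop, which you feel as a sudden springy resistance. Work gently: press lightly while you feel for the fit, and do not force the crank at the stop. Leave the crank seated on the shaft and leave everything else on the bench where it is.

Things in the scene. Friction and masses are not known exactly. Their poses are not given: they have to be found in the camera images.
- lift: Fixed lift: grey base plate (150 x 400 x 10 mm), white gearbox (100 mm square, 72 mm high), rack platform on its -y side. Origin: on the bench under the shaft's axis. Clockwise from above raises the platform, 20 mm a turn; start to stop is 2 to 2.6 turns. At the stop the shaft gives only as its spring coupling twists; back off or let go there.
- shaft_seat (a point): On the vertical shaft's axis, on top of its round collar (60 mm across), 80 mm above the bench: the crank's underside rests here when home. Axes are the fixed lift's, they do not turn with the shaft. The shaft turns stiffly (0.3 N m, about 4 N at the crank's handle), stays where it is left, and does not follow a lightly pressed crank.
- shaft_tip (a point): End of the shaft, 26 mm above the seat. The shaft is 20 mm square for 20 mm above the seat, then tapers to 13 mm square here. How the square stands is NOT reported (axes are the lift's): look, or rest the crank on the tip (about 4 N), lift to 25 mm over the seat, turn a little, rest again: it rests up to 4 mm lower as the squares near, then drops home. Over 12 N is too much.
- shaft (a joint): Twist (rad) of the stiff spring coupling, inside the gearbox, between the square shaft and the gears: 5 N m per rad, positive when the crank pushes clockwise. About 0 at rest, 0.06 in steady winding; at the stop each further 0.1 rad of the crank adds 0.1 here and 6 N at the handle. 0.4 (25 N at the handle) strains it. It is the twist only: it does not tell how the square stands.
- platform_top (a point): Centre of the upper face of the platform (130 x 150 mm plate), 225 mm from the shaft along the lift's -y. A rack with yellow-capped tubes on it reaches 68 mm above this point. It rises without turning as the shaft is wound, ends between 70 and 90 mm above the bench, and stays where it is left.
- crank_bar (a point): Point on the crank's axis in its grip bar, 56 mm above the crank's underside, z up. The crank stands upright on the bench, 0.28 to 0.45 kg: dark steel hub (46 x 46 mm, 34 mm high), on it the upright bar (24 mm along x, 16 mm along y, 34 to 74 mm above the underside), and an arm from the hub along +x to the handle. Grip the bar across its 16 mm (y), clear of the handle.
- crank_handle (a point): Centre of the crank's black handle: an upright round sleeve, 22 mm across, 22 to 76 mm above the crank's underside. This point is 80 mm from the crank's axis along its +x, 54 mm above the underside. The sleeve spins freely on its pin, so a hand goes round with it without turning; hold it firmly (40 N). Below it the arm is 18 mm wide, 8 to 18 mm above the underside.
- crank_socket (a point): Centre of the crank's underside, in the mouth of its square socket (21.5 mm wide, 28 mm deep, sides along the crank's x and y); z up. The socket fits the shaft in any of four quarter turns, with about 0.08 rad of play either way.
- tube_a: a capped sample tube lying on the bench, 80 mm long, 18 mm thick; origin in the middle of its underside
- tube_b: a second capped tube, the same
- tube_c: a third capped tube, the same
- tape_roll: a roll of paper tape lying flat, 90 mm across, 24 mm high; origin in the centre of its underside
- reagent_jar: a closed jar, 64 mm across, 85 mm high; origin in the centre of its underside
- swab_box: a cardboard box, 75 x 110 mm, 60 mm high; origin in the centre of its underside
- marker: a black marker pen lying on the bench, 130 mm long, 14 mm thick; origin in the middle of its underside
Not all that is in view belongs to the job. What is shaped like the part that bears crank_bar but blue or green is not meant.

How it is judged:
On the way, in this order (a step that is already met when the one before it is completed fails the run):
1. the crank is fully home on the square shaft (z of crank_socket in the frame of shaft_seat below 0.003 m and horizontal distance between crank_socket and shaft_seat below 0.004 m and angle between crank_socket's own z axis and vertical below 0.07 rad), for 0.2 s.
2. the platform has been wound up to its top stop, the crank still on the shaft (all of step 1 and z of platform_top in the frame of shaft_seat above -0.0006 m), for 0.2 s.
At the end, for the whole second after the job is handed in: The platform is at its top stop (no more than 1.5 mm below it), the crank stands home on the shaft (underside within 3 mm of the collar, within 4 mm of the axis, tilted less than 4 degrees) and at rest (all of step 2 and linear speed of crank below 0.01 m/s); the robot touches nothing.
It fails at once if the crank was pressed hard on the shaft while it was not yet home (contact force between crank and lift above 40 N and z of crank_socket in the frame of shaft_seat above 0.004 m).
It fails at once if the shaft was forced: its spring coupling was twisted more than 0.4 rad (value of joint shaft above 0.4 rad or value of joint shaft below -0.4 rad).
It fails at once if another thing on the bench was moved more than 30 mm (distance of any of tube_a, tube_b, tube_c, tape_roll, reagent_jar, swab_box, marker from where it was at the start of the episode above 0.03 m).
It also fails if it takes over 72 s, if anything falls off the work surface, if the arm or the gripper's body presses on something with over 40 N, if the wrist force passes 120 N, or if a joint passes its speed limit or range.

## Robot

A 6-joint arm with a two-finger parallel gripper is mounted at the origin on the work surface. World frame = base frame: x ahead of the robot, y to its left, z up, the work surface at z = 0. Lengths are in m, angles in rad, forces in N, time in s.
With the tool pointing down it reaches from about 0.375 to 0.9 m from the base axis. Payload 3.1 kg.
Tool frame: the origin (TCP) lies midway between the tips of the shut fingers; the grasp point (between the pads) lies 19 mm behind it; z points along the fingers, y is the direction in which the jaws open and shut (so a half turn about z gives the same grasp; the last joint's range is limited). The gripper opens to 87 mm and grips with 3 to 60 N. Pads are 19 mm wide; open, the fingers measure 117 mm over their backs; the gripper's body (75 mm by 190 mm) begins 51 mm behind the grasp point.
Start: joints at [-1.343, 0.527, 1.433, -0, 1.181, -0.178], TCP at [0.247, -0.574, 0.223] pointing down, gripper open.
Joint ranges: [-3.08, 3.08], [-0.75, 2.2], [0.22, 2.44], [-1.43, 4.57], [0, 2.65], [-2.85, 2.85]. Speed limits (rad/s): [2.79, 2.79, 3.14, 3.14, 3.14, 3.14].

## Interface

Orientations are given as a unit quaternion [x, y, z, w].
In Python, from rig import robot gives the robot as it stands.
- The arm moves only by the tool move_arm, never from a script. Its argument "rows" is one flat list of numbers, 7 for each row, row after row: the shift along the world's x, y, z in mm, then the turn, a rotation vector about the world's x, y, z in rad, then the closure, from 0 (fully open) to 1 (shut). A call has 1 to 12 rows; each row shifts and turns the commanded pose from where the row before left it; what a row does not reach is not made up. A row lasts 1/10 s, in which the tool goes at most 50 mm and 8.59 degrees, less where a joint would pass 70% of its speed; a pose out of reach is approached as far as the arm can. A call with a gripper value outside its range is refused whole. The fingers move at their own pace and stop on an object; "grip_force" is the grip in N (left out, the last holds). Time passes only in rows, so rows that do not move let the fingers close. It gives the time, the measured TCP pose, the force and the opening at its end, in the units of the state.
- robot.get_obs(): the state, without advancing time (a new reading comes with each control period).
- robot.camera(name): name is "scene" or "top"; returns a dict with "color" (400x640x3 uint8, red, green, blue), "z_map" (400x640 float32, m along the optical axis (not along the pixel's ray), 0 where there is no reading), "camera_matrix" (3x3 intrinsics, pixels), "distortion" ([k1, k2, p1, p2, k3] as OpenCV has them; the pictures are not rectified), "R" (3x3) and "t" (3): a world point X has camera coordinates R X + t. Camera axes: x right, y down, z forward; pixel columns grow to the right and rows downward; lengths in m; the calibration is good to about 2 mm. A picture is of the moment at which its call begins.
- robot.hand_in(): hands the job in, once; it reports no verdict.
Trained networks look in the newest picture that a camera, given by its name, has taken for a name from the list of things; names that differ only in an ending like _2 or _b are one class to them, and where a whole thing is asked for, a point or a joint stands for the part that bears it (a point fixed in the world has none). Each returns a list of dicts, best first, with "conf" (0 to 1); they miss things now and then, are a little off and sometimes report something else, mostly with a low value. They report only what shows in the picture. A call takes as long as a camera call. They do not tell look-alikes from the thing itself.
- robot.search_frame(camera, thing): "at" ([column, row] in pixels, amid what is visible of it).
- robot.spot_point(camera, thing): "at" ([column, row] in pixels: a listed point, or the origin of a listed thing).
The state is a dict: "time": time; "q": joint angles; "joint_velocities": joint speeds; "joint_torque": joint torques, N m; "position": TCP position; "tool_rot": TCP orientation; "ft_force": force on the tool from outside, world axes, zero at the start; "moment": the same for the moment, N m; "grip_width": finger opening in m.
Only numpy, scipy, OpenCV 4.12 (cv2) and the standard library are available. Lean on these libraries where they do the work, as an engineer would, in place of code of your own. Each camera call takes 0.05 s, during which the arm holds its last target.

## Working session

There is one attempt and no reset: what is moved stays moved. The work goes in short steps, Python scripts to look and compute and a tool call to move; the robot and the scene stay as the last step left them, time stands still between calls to the robot, and variables do not carry over. Pictures are saved under pics/ and viewed, and the job is handed in when it is done.

Besides the shell and the picture viewer there is one more tool, called after "Emit:" in YAML: its name, and indented under it one key for each argument. move_arm: Moves the arm, as the interface text tells. Its arguments: {"type":"object","properties":{"rows":{"type":"array","items":{"type":"number"}},"grip_force":{"type":"number"}},"required":["rows"]}

```bash
mkdir -p pics; ls
cat > h.py <<'E'
from rig import robot
import numpy as np, cv2
def snap(name,tag):
    c=robot.camera(name); cv2.imwrite(f'pics/{tag}.png',cv2.cvtColor(c['color'],cv2.COLOR_RGB2BGR)); return c
def ray(c,px):
    u=cv2.undistortPoints(np.array([[px]],float),c['camera_matrix'],np.array(c['distortion'],float))[0,0]
    R=np.array(c['R']);t=np.array(c['t'])
    o=-R.T@t; d=R.T@np.array([u[0],u[1],1.]); return o,d
def atz(c,px,z):
    o,d=ray(c,px); return o+d*(z-o[2])/d[2]
def dep(c,px):
    zm=c['z_map'];x,y=int(round(px[0])),int(round(px[1]))
    w=zm[max(0,y-1):y+2,max(0,x-1):x+2];w=w[w>0]
    if len(w)==0:return None
    o,d=ray(c,px); return o+d*np.median(w)
def tri(c1,p1,c2,p2):
    o1,d1=ray(c1,p1);o2,d2=ray(c2,p2)
    A=np.stack([d1,-d2],1);s=np.linalg.lstsq(A,o2-o1,rcond=None)[0]
    a=o1+d1*s[0];b=o2+d2*s[1];return (a+b)/2,np.linalg.norm(a-b)
def proj(c,X):
    p,_=cv2.projectPoints(np.array([X],float),cv2.Rodrigues(np.array(c['R']))[0],np.array(c['t']),c['camera_matrix'],np.array(c['distortion'],float));return p[0,0]
def st():
    o=robot.get_obs()
    for k in o: print(k,np.round(o[k],4))
E
python3 - <<'E'
from h import *
np.set_printoptions(suppress=True,precision=4)
st()
for n in('scene','top'):
    c=snap(n,n+'0'); print(n,-np.array(c['R']).T@np.array(c['t']))
    for th in('crank_bar','crank_handle','crank_socket','shaft_seat','shaft_tip','platform_top'):
        for r in robot.spot_point(n,th)[:3]:
            print(th,np.round(r['at'],1),round(r['conf'],2),dep(c,r['at']))
E
```

```text
pics
time 0.0
q [-1.3425  0.5284  1.4339 -0.      1.1814 -0.1785]
joint_velocities [-0.0001  0.0001 -0.0011 -0.0003 -0.0003  0.0007]
joint_torque [ -0.0004 -44.0041 -17.6596   0.0632   0.0583  -0.0002]
position [ 0.2472 -0.5732  0.2216]
tool_rot [ 0.9794  0.202  -0.     -0.0011]
ft_force [ 0.6584 -0.8084 -0.3982]
moment [0.008  0.0023 0.0148]
grip_width 0.087
scene [ 1.0129 -0.0622  0.7953]
crank_bar [341.2 176. ] 0.96 [0.4632 0.2656 0.0562]
crank_bar [319.9 110. ] 0.94 [0.1939 0.324  0.0503]
crank_bar [420.9 131.5] 0.85 [0.4059 0.5457 0.0649]
crank_handle [360.5 194.6] 0.9 [0.549  0.275  0.0747]
crank_handle [344.6 114.8] 0.89 [0.2486 0.3808 0.0559]
crank_handle [434.8 117.6] 0.73 [0.368  0.6201 0.062 ]
crank_socket [320.9 122.4] 0.9 [0.2142 0.3195 0.0186]
crank_socket [342.1 187. ] 0.68 [0.4812 0.2615 0.0331]
shaft_seat [262.1 225.3] 0.94 [0.5527 0.0224 0.0915]
shaft_seat [265.8 347.1] 0.5 [ 0.7827 -0.0542  0.0135]
shaft_seat [405.4 172.5] 0.45 [0.4965 0.4475 0.0258]
shaft_tip [262.6 215.9] 0.62 [0.5336 0.0307 0.0985]
platform_top [169.2 263.2] 0.67 [ 0.558  -0.1897  0.0757]
platform_top [259.9 227.1] 0.15 [0.5502 0.0173 0.0836]
top [0.4082 0.1531 1.5097]
crank_bar [276.5 217. ] 0.8 [0.4667 0.2645 0.036 ]
crank_bar [248.5 305.7] 0.72 [0.2018 0.3386 0.0733]
crank_bar [176.2 239.4] 0.65 [0.3932 0.5603 0.0679]
crank_handle [273.8 196.8] 0.91 [0.5298 0.2754 0.0214]
crank_handle [152.  250.5] 0.86 [0.3591 0.6285 0.077 ]
crank_handle [231.2 290.8] 0.81 [0.2451 0.39   0.078 ]
crank_socket [271.7 219.2] 0.85 [0.4583 0.2757 0.075 ]
crank_socket [182.3 236.2] 0.85 [0.403  0.5486 0.0446]
crank_socket [316.8 239.4] 0.7 [0.4002 0.1398 0.0139]
shaft_seat [355.7 192.9] 0.94 [0.5389 0.0286 0.1028]
shaft_tip [352.8 191.4] 0.95 [0.5437 0.0367 0.0971]
shaft_tip [216.4 217.3] 0.64 [0.4614 0.4423 0.0669]
shaft_tip [272.3 193.4] 0.24 [0.5356 0.2758 0.0744]
```

Run:
```python
import cv2
a=cv2.imread('pics/scene0.png');b=cv2.imread('pics/top0.png')
cv2.imwrite('pics/scene0z.png',cv2.resize(a[80:300,120:480],None,fx=2.2,fy=2.2,interpolation=cv2.INTER_CUBIC))
cv2.imwrite('pics/top0z.png',cv2.resize(b[150:340,120:420],None,fx=2.6,fy=2.6,interpolation=cv2.INTER_CUBIC))
```

```text
(no output)
```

View pics/scene0.png

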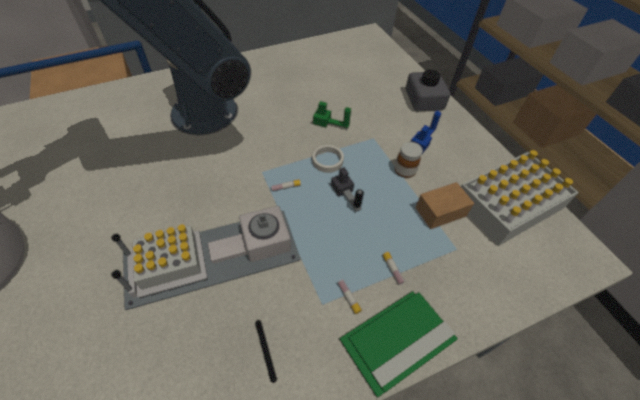

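View pics/top0.png

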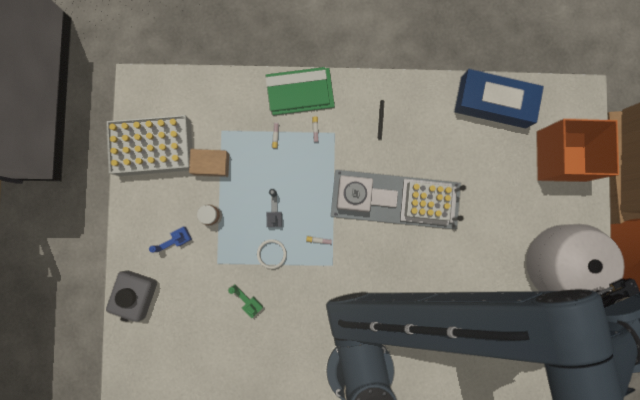

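```bash
sleep 0
```

```text
(no output)
```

View pics/top0z.png

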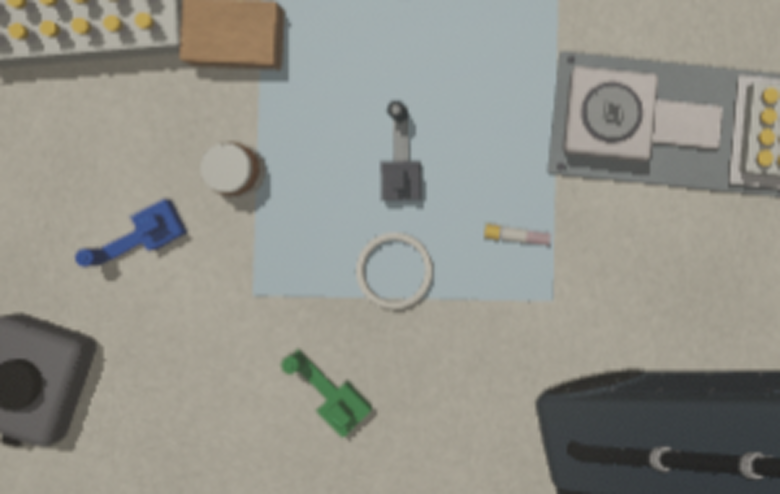

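View pics/scene0z.png

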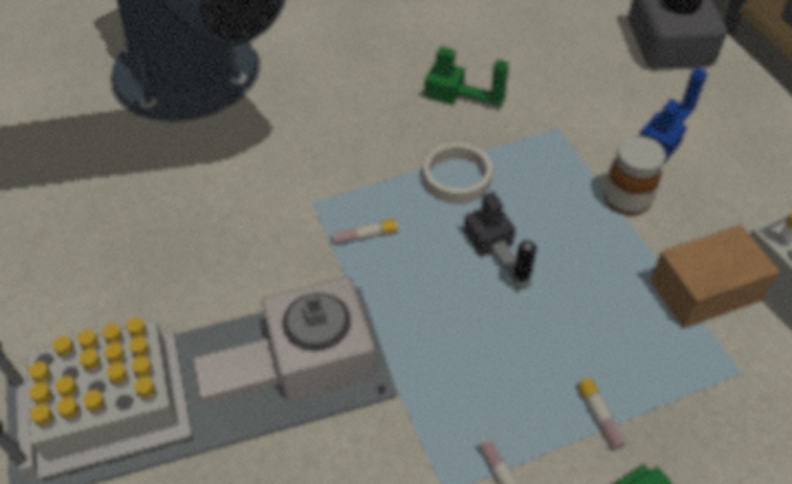

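The pictures show the grey crank on the blue mat (scene bar 341,176, handle 360,195; top bar 274,218, handle 274,195). Next to it is the lift (shaft at scene 263,220, top 355,192). The blue and green look-alikes are off the mat. Next I'll triangulate.

Run:
```python
from h import *
np.set_printoptions(suppress=True,precision=4)
cs=snap('scene','scene1');ct=snap('top','top1')
for th,z in(('crank_bar',.056),('crank_handle',.054),('crank_socket',0),('shaft_seat',.08),('shaft_tip',.106),('platform_top',.03)):
    S=[r for r in robot.spot_point('scene',th) if r['conf']>.3];T=[r for r in robot.spot_point('top',th) if r['conf']>.3]
    for s in S:
        for t in T:
            p,e=tri(cs,s['at'],ct,t['at'])
            if e<.012: print(th,s['at'],t['at'],p,'err',round(e,4),'s',atz(cs,s['at'],z)[:2],'t',atz(ct,t['at'],z)[:2])
def crop(c,x0,y0,w,h,f,n):
    b=cv2.cvtColor(c['color'],cv2.COLOR_RGB2BGR)
    cv2.imwrite(f'pics/{n}.png',cv2.resize(b[y0:y0+h,x0:x0+w],None,fx=f,fy=f,interpolation=cv2.INTER_CUBIC))
crop(ct,330,165,60,50,12,'tshaft');crop(cs,235,190,60,50,12,'sshaft');crop(ct,250,180,60,50,12,'tcrank');crop(cs,320,160,60,50,12,'scrank')
```

```text
crank_bar [320.8, 108.0] [251.2, 309.3] [0.1875 0.3316 0.0509] err 0.0032 s [0.1926 0.3274] t [0.1888 0.3325]
crank_bar [340.9, 174.9] [273.2, 218.8] [0.4591 0.2702 0.0543] err 0.0061 s [0.4593 0.2666] t [0.4603 0.2729]
crank_bar [422.3, 130.6] [176.9, 236.5] [0.4004 0.5587 0.0593] err 0.0051 s [0.3968 0.559 ] t [0.4018 0.5618]
crank_handle [346.6, 115.8] [229.7, 289.9] [0.2419 0.3968 0.0419] err 0.0082 s [0.253  0.3856] t [0.245  0.3985]
crank_handle [358.9, 195.6] [270.3, 191.9] [0.5402 0.2807 0.0574] err 0.006 s [0.5369 0.2795] t [0.5418 0.2837]
crank_handle [433.1, 118.0] [155.2, 247.7] [0.3649 0.6224 0.0575] err 0.0076 s [0.3605 0.6217] t [0.3669 0.6268]
crank_socket [418.2, 144.7] [179.0, 238.1] [ 0.3944  0.5691 -0.0068] err 0.0082 s [0.3982 0.5598] t [0.3967 0.5708]
crank_socket [345.0, 191.9] [273.4, 217.5] [ 0.4675  0.2793 -0.0125] err 0.0029 s [0.4765 0.2753] t [0.4664 0.2769]
shaft_seat [260.7, 223.5] [356.1, 193.5] [0.539  0.0239 0.0789] err 0.0028 s [0.5393 0.0224] t [0.5393 0.0254]
shaft_tip [263.1, 216.1] [356.2, 191.6] [0.5424 0.0289 0.1103] err 0.0022 s [0.5397 0.0305] t [0.5425 0.0275]
```

View pics/tshaft.png

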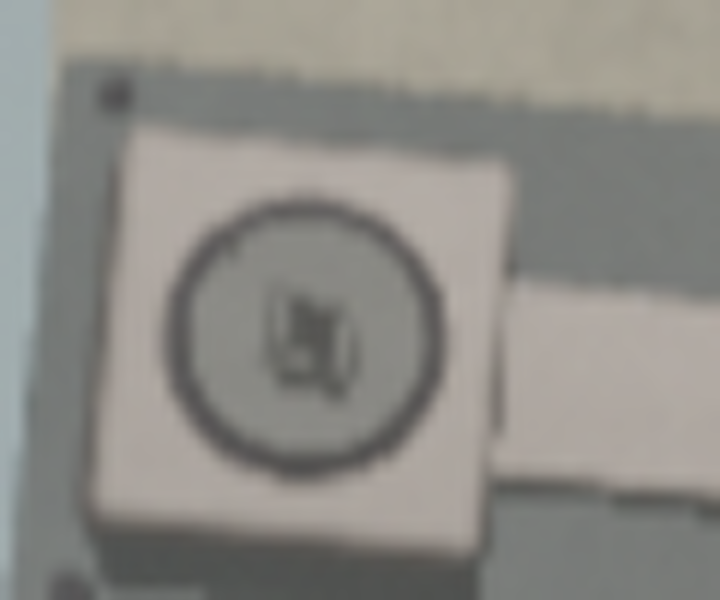

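View pics/sshaft.png

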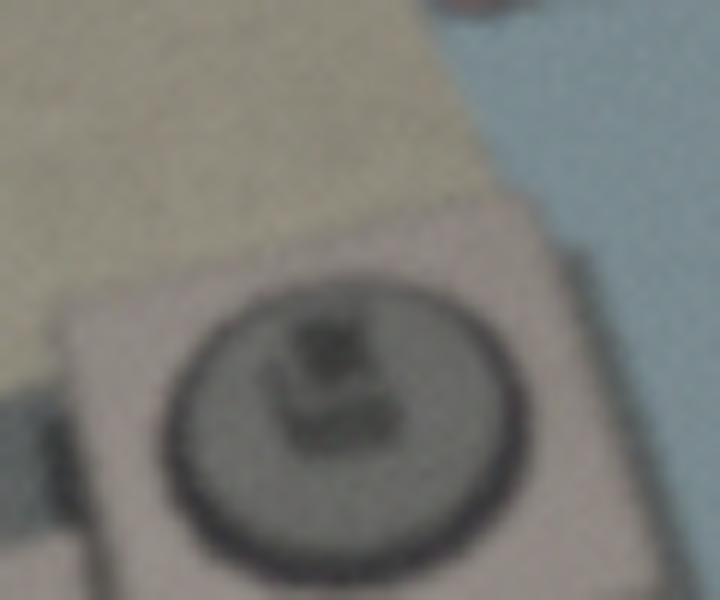

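View pics/tcrank.png

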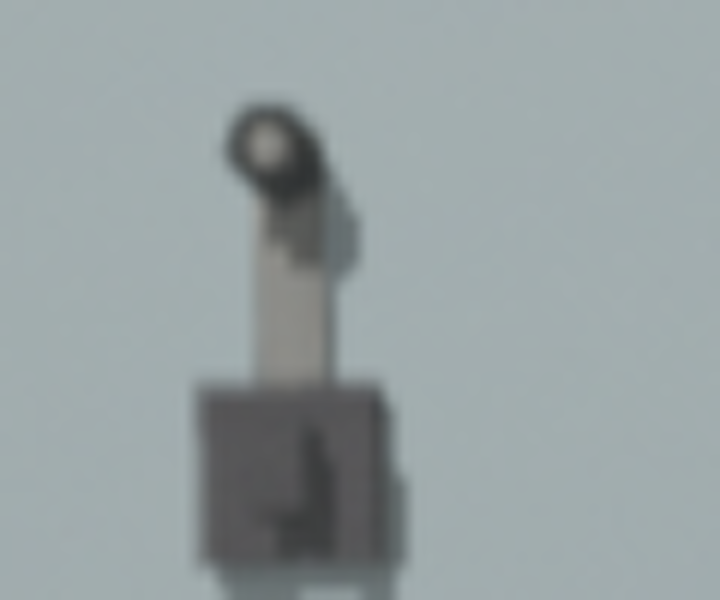

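View pics/scrank.png

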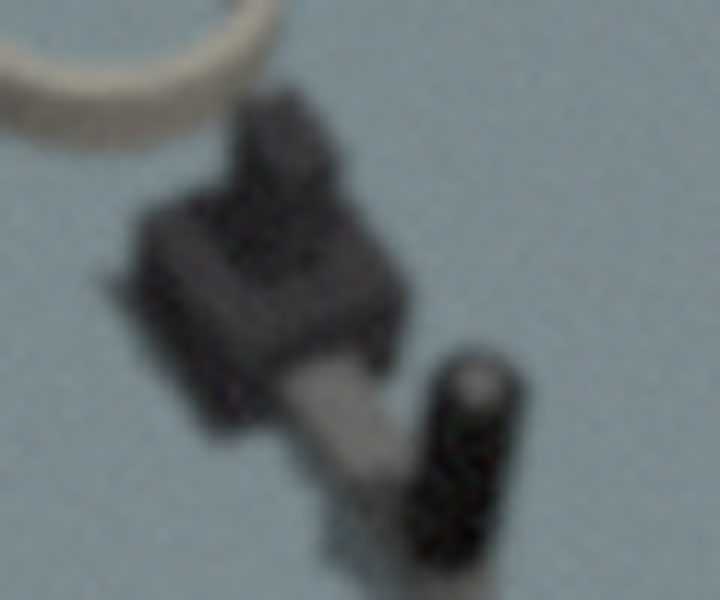

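Run:
```python
from h import *
np.set_printoptions(suppress=True,precision=4)
import pickle
C={}
for n in('scene','top'):
    L=[robot.camera(n) for _ in range(8)]
    c=L[0]; c['color']=np.mean([l['color'].astype(float) for l in L],0); 
    z=np.array([l['z_map'] for l in L]);c['z_map']=np.median(z,0); C[n]=c
pickle.dump(C,open('avg.pkl','wb'))
cs,ct=C['scene'],C['top']
f=lambda x0,y0,u,v:((u+.5)/12-.5+x0,(v+.5)/12-.5+y0)
print('hub corners',[atz(ct,f(250,180,*p),.034)[:2] for p in((198,385),(383,385),(385,565),(203,565))])
print('handle',atz(ct,f(250,180,268,143),.076), 's',atz(cs,f(320,160,480,380),.076))
print('arm',atz(ct,f(250,180,294,370),.018),atz(ct,f(250,180,293,215),.018))
print('collar',atz(ct,f(330,165,305,335),.079), 's',atz(cs,f(235,190,345,430),.079))
print('gearbox',[atz(ct,f(330,165,*p),.072)[:2] for p in((130,125),(512,162),(490,555),(92,520))])
def view(c,x0,y0,n,fx=12):
    out=[]
    b=np.clip(c['color'][...,::-1],0,255)
    cr=b[y0:y0+24,x0:x0+26]; lo,hi=np.percentile(cr,1),np.percentile(cr,99.5)
    cr=np.clip((cr-lo)/(hi-lo)*255,0,255).astype(np.uint8)
    return cv2.resize(cr,None,fx=fx,fy=fx,interpolation=cv2.INTER_CUBIC)
o=np.hstack([view(ct,343,180,'a',15),view(cs,249,207,'b',15)]); cv2.imwrite('pics/shaftavg.png',o)
```

```text
hub corners [array([0.4827, 0.2971]), array([0.4835, 0.2499]), array([0.4376, 0.2483]), array([0.4367, 0.2948])]
handle [0.5412 0.2771 0.076 ] s [0.5395 0.2771 0.076 ]
arm [0.4878 0.274  0.018 ] [0.528  0.2752 0.018 ]
collar [0.5424 0.0287 0.079 ] s [0.5457 0.0264 0.079 ]
gearbox [array([0.5952, 0.0727]), array([ 0.5876, -0.0234]), array([ 0.4887, -0.0188]), array([0.4957, 0.0808])]
```

View pics/shaftavg.png

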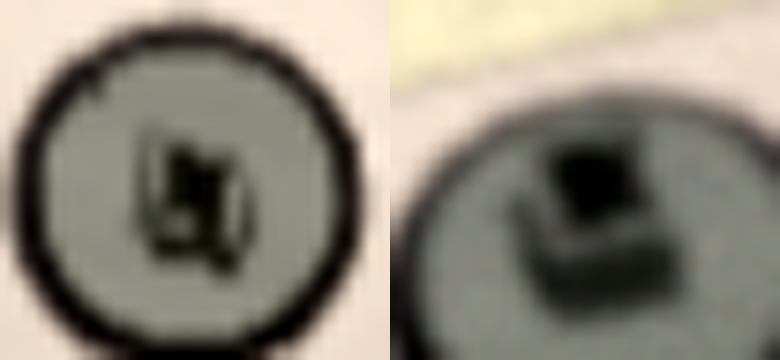

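```bash
cat > fit.py <<'E'
from h import *
import pickle
C=pickle.load(open('avg.pkl','rb'))
def wire(a,cx,cy):
    r=lambda h,z:[(cx+h*(np.cos(a)*sx-np.sin(a)*sy),cy+h*(np.sin(a)*sx+np.cos(a)*sy),z) for sx,sy in((1,1),(-1,1),(-1,-1),(1,-1))]
    return r(.01,.08),r(.01,.1),r(.0065,.106)
def draw(c,x0,y0,w,h,a,cx,cy,f):
    b=np.clip(c['color'][...,::-1],0,255);cr=b[y0:y0+h,x0:x0+w];lo,hi=np.percentile(cr,1),np.percentile(cr,99.5)
    cr=np.clip((cr-lo)/(hi-lo)*255,0,255).astype(np.uint8)
    im=cv2.resize(cr,None,fx=f,fy=f,interpolation=cv2.INTER_CUBIC)
    P=[np.array([( (proj(c,X)-[x0,y0]+.5)*f-.5) for X in L]) for L in wire(a,cx,cy)]
    for p,col in zip(P,((255,0,0),(0,160,0),(0,0,255))): cv2.polylines(im,[np.round(p).astype(int)],True,col,1)
    for i in range(4):
        cv2.line(im,tuple(np.round(P[0][i]).astype(int)),tuple(np.round(P[1][i]).astype(int)),(255,0,0),1)
        cv2.line(im,tuple(np.round(P[1][i]).astype(int)),tuple(np.round(P[2][i]).astype(int)),(0,160,0),1)
    cv2.putText(im,f'{np.degrees(a):.0f}',(3,12),0,.45,(255,0,255),1)
    return im
E
python3 - <<'E'
from fit import *
A=[np.radians(x) for x in(-30,-20,-10,0,10,20,30,45)]
rows=[]
for k in(0,4):
    rows.append(np.hstack([draw(C['scene'],252,210,18,20,a,.542,.028,10) for a in A[k:k+4]]))
cv2.imwrite('pics/ov.png',np.vstack(rows))
rows=[]
for k in(0,4):
    rows.append(np.hstack([draw(C['top'],346,182,18,20,a,.542,.028,10) for a in A[k:k+4]]))
cv2.imwrite('pics/ovt.png',np.vstack(rows))
E
```

```text
(no output)
```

View pics/ov.png

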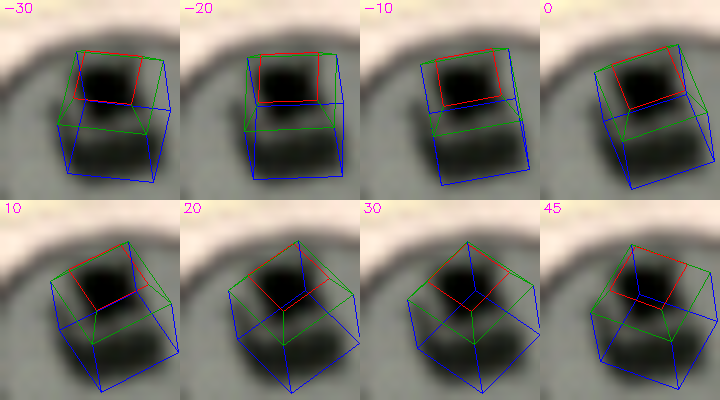

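View pics/ovt.png

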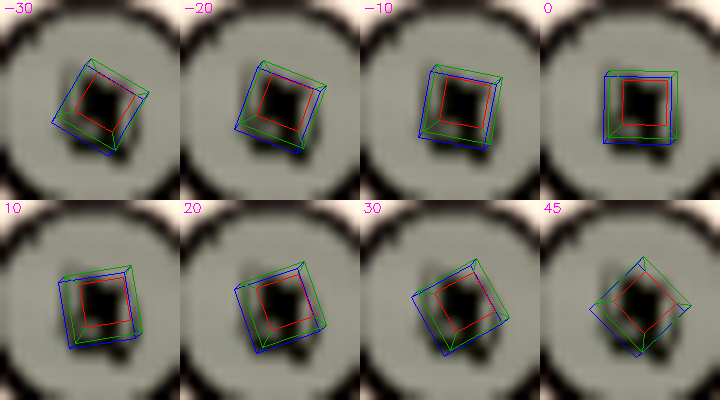

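Run:
```python
from fit import *
A=[np.radians(x) for x in(-21,-17,-13,-9,-5,-1)]
rows=[]
for k in(0,3):
    rows.append(np.hstack([draw(C['scene'],252,210,18,20,a,.5385,.0278,14) for a in A[k:k+3]]))
cv2.imwrite('pics/ov2.png',np.vstack(rows))
```

```text
(no output)
```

View pics/ov2.png

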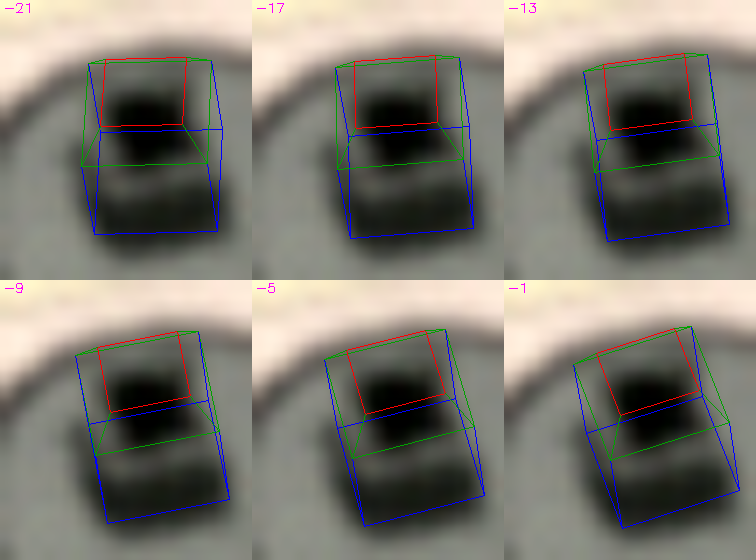

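Emit:
move_arm:
  rows: [21,35,0,0,0,-0.03,0,21,35,0,0,0,-0.03,0,21,35,0,0,0,-0.03,0,21,35,0,0,0,-0.03,0,21,35,0,0,0,-0.03,0,21,35,0,0,0,-0.03,0,21,35,0,0,0,-0.03,0,21,35,0,0,0,-0.03,0,21,35,0,0,0,-0.03,0,21,35,0,0,0,-0.03,0,21,35,0,0,0,-0.03,0,21,35,0,0,0,-0.03,0]
  grip_force: 40

```text
time: 3.4
position: [0.5001, -0.1525, 0.2228]
tool_rot: [1.0, 0.023, 0.0, 0.0]
ft_force: [0.1, -0.4, 1.0]
grip_width: 0.087
```

Emit:
move_arm:
  rows: [-3,35,0,0,0,0,0,-3,35,0,0,0,0,0,-3,35,0,0,0,0,0,-3,35,0,0,0,0,0,-3,35,0,0,0,0,0,-3,35,0,0,0,0,0,-3,35,0,0,0,0,0,-3,35,0,0,0,0,0,-3,35,0,0,0,0,0,-3,35,0,0,0,0,0,-3,35,0,0,0,0,0,0,0,0,0,0,0,0]

```text
time: 4.6
position: [0.4659, 0.2346, 0.2228]
tool_rot: [1.0, 0.026, 0.001, -0.001]
ft_force: [-0.2, -0.3, -0.8]
grip_width: 0.087
```

Emit:
move_arm:
  rows: [-3,19,-10,0,0,0,0,-2,19,-10,0,0,0,0,0,0,-40,0,0,0,0,0,0,-40,0,0,0,0,0,0,0,0,0,0,0]

```text
time: 5.1
position: [0.4575, 0.267, 0.1183]
tool_rot: [1.0, 0.023, -0.006, 0.002]
ft_force: [-0.9, -0.2, -0.3]
grip_width: 0.0872
```

Run:
```python
from h import *
st()
c=snap('scene','s2');t=snap('top','t2')
a=cv2.imread('pics/s2.png')[110:230,280:420];b=cv2.imread('pics/t2.png')[150:270,220:340]
cv2.imwrite('pics/g2.png',np.hstack([cv2.resize(a,(420,360)),cv2.resize(b,(360,360))]))
```

```text
time 5.1
q [ 3.1740e-01  5.5750e-01  1.7585e+00 -5.0000e-04  8.3740e-01  1.8420e+00]
joint_velocities [ 0.0014 -0.077  -0.0613  0.0025  0.0629  0.0034]
joint_torque [-5.67000e-02 -3.87496e+01 -1.27516e+01  2.03000e-02 -6.16800e-01
 -7.00000e-04]
position [0.4575 0.267  0.1183]
tool_rot [ 0.9997  0.0233 -0.0055  0.0019]
ft_force [-0.8859 -0.1886 -0.3254]
moment [ 0.0016  0.0769 -0.02  ]
grip_width 0.0872
```

View pics/g2.png

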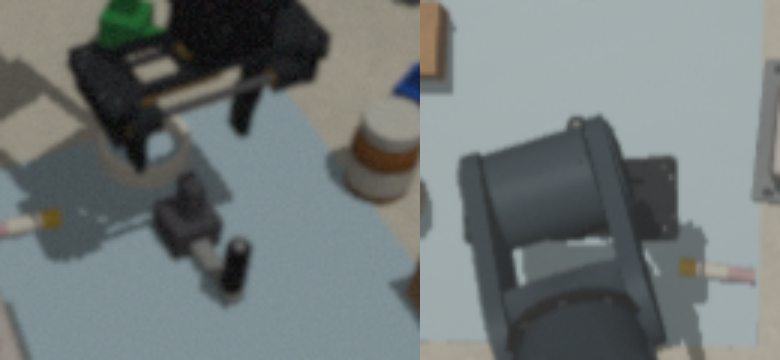

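Emit:
move_arm:
  rows: [0,3.5,-23,0,0,0,0,0,0,-30,0,0,0,0,0,0,-20,0,0,0,0,0,0,-10,0,0,0,0,0,0,0,0,0,0,0,0,0,0,0,0,0,0]

```text
time: 5.8
position: [0.4627, 0.2728, 0.0411]
tool_rot: [1.0, 0.023, 0.001, -0.0]
ft_force: [-0.4, 0.2, -0.3]
grip_width: 0.0874
```

Run:
```python
from h import *
st()
c=snap('scene','s3')
a=cv2.imread('pics/s3.png')[130:230,290:420]
cv2.imwrite('pics/g3.png',cv2.resize(a,None,fx=5,fy=5,interpolation=2))
```

```text
time 5.8
q [ 0.3246  0.6934  1.7914 -0.      0.6537  1.8488]
joint_velocities [ 0.0024 -0.007  -0.0003 -0.0017 -0.004  -0.0017]
joint_torque [-4.18000e-02 -4.11254e+01 -8.16170e+00  6.90000e-03 -7.05000e-02
 -5.00000e-04]
position [0.4627 0.2728 0.0411]
tool_rot [ 9.997e-01  2.330e-02  1.500e-03 -5.000e-04]
ft_force [-0.4282  0.1659 -0.327 ]
moment [-0.0125  0.0494  0.024 ]
grip_width 0.0874
```

View pics/g3.png

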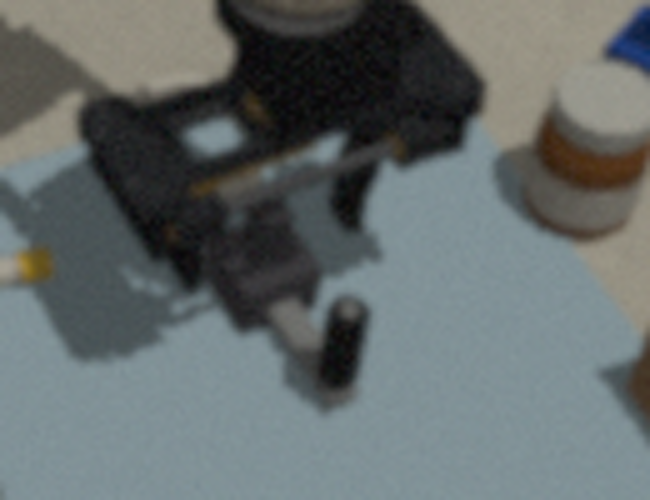

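The open fingers straddle the bar, with no contact. Closing now.

Emit:
move_arm:
  rows: [-2,0,0,0,0,0,0.5,0,0,0,0,0,0,1,0,0,0,0,0,0,1,0,0,0,0,0,0,1,0,0,0,0,0,0,1,0,0,0,0,0,0,1]
  grip_force: 40

```text
time: 6.45
position: [0.4593, 0.2725, 0.0395]
tool_rot: [1.0, 0.023, -0.0, 0.0]
ft_force: [0.6, 0.3, -0.2]
grip_width: 0.0469
```

Emit:
move_arm:
  rows: [0,0,0,0,0,0,1,0,0,0,0,0,0,1,0,0,0,0,0,0,1,0,0,0,0,0,0,1,0,0,0,0,0,0,1]

```text
time: 6.95
position: [0.4593, 0.2727, 0.0394]
tool_rot: [1.0, 0.023, 0.0, -0.0]
ft_force: [-0.1, 1.0, -1.5]
grip_width: 0.0158
```

Emit:
move_arm:
  rows: [0,0,20,0,0,0,1,0,0,45,0,0,0,1,0,0,45,0,0,0,1,0,0,36,0,0,0,1,11,-32,0,0,0,-0.05,1,12,-35,0,0,0,-0.05,1,12,-35,0,0,0,-0.05,1,12,-35,0,0,0,-0.05,1,12,-35,0,0,0,-0.05,1,12,-35,0,0,0,0,1,12,-38,0,0,0,0,1,0,0,0,0,0,0,1]

```text
time: 8.15
position: [0.5442, 0.0226, 0.185]
tool_rot: [0.995, -0.104, 0.001, 0.001]
ft_force: [-0.4, 1.0, -3.6]
grip_width: 0.0159
```

Emit:
move_arm:
  rows: [0,0,0,0,0,0,1,0,0,0,0,0,0,1]

```text
time: 8.35
position: [0.5409, 0.0283, 0.1848]
tool_rot: [0.995, -0.101, -0.002, -0.0]
ft_force: [-0.5, 0.3, -3.8]
grip_width: 0.0156
```

Run:
```python
from h import *
st()
c=snap('scene','s4');t=snap('top','t4')
for n,cc in(('scene',c),('top',t)):
    for th in('crank_handle','crank_socket','crank_bar'):
        print(n,th,[(np.round(r['at'],1),round(r['conf'],2)) for r in robot.spot_point(n,th)[:4]])
a=cv2.imread('pics/s4.png')[130:250,200:340];b=cv2.imread('pics/t4.png')[130:250,300:420]
cv2.imwrite('pics/g4.png',np.hstack([cv2.resize(a,(420,360)),cv2.resize(b,(360,360))]))
```

```text
time 8.35
q [-1.5440e-01  4.6690e-01  1.6799e+00  4.0000e-04  9.9790e-01  1.6192e+00]
joint_velocities [ 0.0194 -0.0051 -0.0007 -0.0012 -0.0033 -0.0011]
joint_torque [-7.08600e-01 -4.04218e+01 -1.62566e+01 -1.13000e-02 -1.46700e-01
  2.80000e-03]
position [0.5409 0.0283 0.1848]
tool_rot [ 9.949e-01 -1.013e-01 -1.500e-03 -3.000e-04]
ft_force [-0.4647  0.306  -3.8485]
moment [0.0776 0.0535 0.0155]
grip_width 0.0156
scene crank_handle [(array([432.4, 121.1]), 0.82), (array([262.3, 220.5]), 0.78), (array([346.6, 114.7]), 0.7)]
scene crank_socket [(array([421.4, 146.1]), 0.82), (array([321.2, 122.3]), 0.75), (array([261.8, 209.3]), 0.67)]
scene crank_bar [(array([321.4, 110.3]), 0.96), (array([254.9, 188.9]), 0.58), (array([422.4, 132.6]), 0.56)]
top crank_handle [(array([231.9, 288.6]), 0.97), (array([153.8, 247.3]), 0.68)]
top crank_socket [(array([177.7, 237.2]), 0.8)]
top crank_bar [(array([175.7, 236.2]), 0.77), (array([249.8, 308.9]), 0.69), (array([355.8, 194.3]), 0.59)]
```

View pics/g4.png

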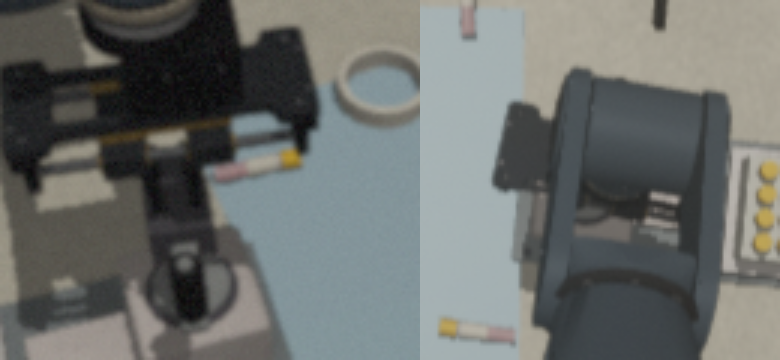

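Emit:
move_arm:
  rows: [0,0,-15,0,0,0,1,0,0,-15,0,0,0,1,0,0,-5,0,0,0,1,0,0,0,0,0,0,1,0,0,0,0,0,0,1]

```text
time: 9.25
position: [0.5428, 0.0275, 0.1509]
tool_rot: [0.995, -0.101, 0.0, 0.0]
ft_force: [0.4, -0.1, -4.1]
grip_width: 0.0155
```

Emit:
move_arm:
  rows: [0,0,-1.5,0,0,0,1,0,0,-1.5,0,0,0,1]

```text
time: 9.45
position: [0.5428, 0.0275, 0.1481]
tool_rot: [0.995, -0.101, 0.001, 0.0]
ft_force: [-0.9, -0.7, -2.9]
grip_width: 0.016
```

Emit:
move_arm:
  rows: [0,0,-1,0,0,0,1,0,0,-1,0,0,0,1]

```text
time: 9.65
position: [0.5424, 0.0275, 0.1457]
tool_rot: [0.995, -0.101, 0.0, 0.0]
ft_force: [-0.9, 0.3, -3.6]
grip_width: 0.0159
```

Emit:
move_arm:
  rows: [-1,0.5,-1,0,0,0,1,0,0,-1,0,0,0,1]

```text
time: 9.85
position: [0.5411, 0.0281, 0.1435]
tool_rot: [0.995, -0.101, -0.0, -0.0]
ft_force: [0.4, 0.0, -4.4]
grip_width: 0.0156
```

Emit:
move_arm:
  rows: [0,0,-1,0,0,0,1,0,0,-1,0,0,0,1]

```text
time: 10.05
position: [0.5413, 0.0281, 0.1415]
tool_rot: [0.995, -0.101, 0.0, -0.0]
ft_force: [0.5, -1.2, -4.5]
grip_width: 0.0154
```

Emit:
move_arm:
  rows: [0,0,-0.5,0,0,0,1,0,0,-0.5,0,0,0,1]

```text
time: 10.25
position: [0.5413, 0.028, 0.1405]
tool_rot: [0.995, -0.101, 0.0, 0.0]
ft_force: [-1.1, 0.2, -3.9]
grip_width: 0.0157
```

Emit:
move_arm:
  rows: [0,0,-0.7,0,0,0,1,0,0,-0.7,0,0,0,1]

```text
time: 10.45
position: [0.5413, 0.028, 0.1391]
tool_rot: [0.995, -0.101, 0.0, -0.0]
ft_force: [-1.0, -0.2, -3.4]
grip_width: 0.0155
```

Emit:
move_arm:
  rows: [0,0,-0.7,0,0,0,1,0,0,-0.7,0,0,0,1]

```text
time: 10.65
position: [0.5412, 0.0282, 0.1377]
tool_rot: [0.995, -0.101, -0.0, -0.0]
ft_force: [-0.5, 0.9, -3.0]
grip_width: 0.0159
```

Emit:
move_arm:
  rows: [0,0,-0.7,0,0,0,1,0,0,-0.7,0,0,0,1]

```text
time: 10.85
position: [0.5412, 0.0282, 0.1363]
tool_rot: [0.995, -0.101, -0.0, -0.0]
ft_force: [-0.7, 1.1, -3.3]
grip_width: 0.0157
```

Emit:
move_arm:
  rows: [0,0,-1,0,0,0,1,0,0,-1,0,0,0,1,0,0,-1,0,0,0,1]

```text
time: 11.15
position: [0.5412, 0.0282, 0.1333]
tool_rot: [0.995, -0.101, -0.0, -0.0]
ft_force: [-1.0, 1.5, -2.5]
grip_width: 0.0158
```

Emit:
move_arm:
  rows: [0,0,-1,0,0,0,1,0,0,-1,0,0,0,1,0,0,-1,0,0,0,1]

```text
time: 11.45
position: [0.5412, 0.0282, 0.1303]
tool_rot: [0.995, -0.101, -0.0, -0.0]
ft_force: [-0.3, 2.5, -2.5]
grip_width: 0.0161
```

Emit:
move_arm:
  rows: [0,0,-1,0,0,0,1,0,0,-1,0,0,0,1,0,0,-1,0,0,0,1]

```text
time: 11.75
position: [0.5412, 0.0281, 0.1273]
tool_rot: [0.995, -0.101, -0.0, -0.0]
ft_force: [-0.8, 1.5, -2.1]
grip_width: 0.0155
```

Emit:
move_arm:
  rows: [0,0,-1,0,0,0,1,0,0,-1,0,0,0,1,0,0,-1,0,0,0,1]

```text
time: 12.05
position: [0.5412, 0.0281, 0.1243]
tool_rot: [0.995, -0.101, -0.0, -0.0]
ft_force: [-1.8, 1.5, -1.2]
grip_width: 0.0153
```

Emit:
move_arm:
  rows: [0,0,-1,0,0,0,1,0,0,-1,0,0,0,1,0,0,-1,0,0,0,1]

```text
time: 12.35
position: [0.5413, 0.0281, 0.1213]
tool_rot: [0.995, -0.101, -0.0, -0.0]
ft_force: [-2.0, 1.9, -1.1]
grip_width: 0.0157
```

Emit:
move_arm:
  rows: [0,0,-0.7,0,0,0,1,0,0,-0.7,0,0,0,1]

```text
time: 12.55
position: [0.5412, 0.0281, 0.1199]
tool_rot: [0.995, -0.101, -0.0, -0.0]
ft_force: [-1.0, 1.6, -1.6]
grip_width: 0.016
```

Emit:
move_arm:
  rows: [0,0,-0.5,0,0,0,1,0,0,0,0,0,0,0.5,0,0,0,0,0,0,0.5,0,0,0,0,0,0,0.5,0,0,0,0,0,0,0.5]

```text
time: 13.05
position: [0.542, 0.0276, 0.1198]
tool_rot: [0.995, -0.101, 0.001, 0.0]
ft_force: [-0.3, 0.5, -0.1]
grip_width: 0.0387
```

Emit:
move_arm:
  rows: [0,0,10,0,0,0,0.5,0,0,25,0,0,0,0.5,0,0,35,0,0,0,0.5,-40,0,30,0,0,0,0.5,-40,0,0,0,0,0,0.5,0,0,0,0,0,0,0.5]

```text
time: 13.65
position: [0.4548, 0.0291, 0.2201]
tool_rot: [0.995, -0.101, -0.003, -0.0]
ft_force: [-0.5, -0.4, -0.4]
grip_width: 0.0435
```

Run:
```python
from h import *
np.set_printoptions(suppress=True,precision=4)
st()
c=snap('scene','s5');t=snap('top','t5')
for n,cc in(('scene',c),('top',t)):
    for th,z in(('crank_handle',.134),('crank_socket',.08),('crank_bar',.136)):
        print(n,th,[(np.round(r['at'],1),round(r['conf'],2),atz(cc,r['at'],z)[:2]) for r in robot.spot_point(n,th)[:4]])
a=cv2.imread('pics/s5.png')[150:270,200:340];b=cv2.imread('pics/t5.png')[130:250,300:420]
cv2.imwrite('pics/g5.png',np.hstack([cv2.resize(a,(420,360)),cv2.resize(b,(360,360))]))
```

```text
time 13.65
q [-0.1819  0.3068  1.8404 -0.0004  1.0004  1.5919]
joint_velocities [ 0.0022  0.059  -0.1102  0.0081 -0.0573  0.0088]
joint_torque [ -0.3166 -32.2137 -15.5488  -0.0323  -0.1485  -0.0414]
position [0.4548 0.0291 0.2201]
tool_rot [ 0.9949 -0.1013 -0.003  -0.0001]
ft_force [-0.5259 -0.3504 -0.4025]
moment [ 0.0244  0.0493 -0.055 ]
grip_width 0.0435
scene crank_handle [(array([266. , 242.3]), 0.97, array([0.6228, 0.0116])), (array([347.4, 114.9]), 0.85, array([0.3325, 0.3409])), (array([435.7, 117.8]), 0.69, array([0.4329, 0.5548]))]
scene crank_socket [(array([420. , 143.9]), 0.93, array([0.4593, 0.5034])), (array([263.9, 224.5]), 0.88, array([0.5447, 0.0283])), (array([320.4, 121.4]), 0.61, array([0.2729, 0.2897]))]
scene crank_bar [(array([422.4, 132.7]), 0.83, array([0.4703, 0.4876])), (array([261.4, 209.6]), 0.61, array([0.5427, 0.0285])), (array([319.6, 107.7]), 0.6, array([0.279 , 0.2827]))]
top crank_handle [(array([230.1, 291.5]), 0.96, array([0.2495, 0.3838])), (array([153. , 247.3]), 0.85, array([0.3702, 0.6071])), (array([357.7, 165.9]), 0.81, array([0.6143, 0.0265]))]
top crank_socket [(array([250.6, 304.8]), 0.81, array([0.2055, 0.3316])), (array([178.5, 236.8]), 0.68, array([0.4011, 0.5503])), (array([352. , 193.1]), 0.56, array([0.5402, 0.0376]))]
top crank_bar [(array([251. , 310.9]), 0.83, array([0.1964, 0.3231])), (array([177.3, 239.4]), 0.75, array([0.3939, 0.5379])), (array([359.2, 190.7]), 0.57, array([0.5424, 0.0215]))]
```

View pics/g5.png

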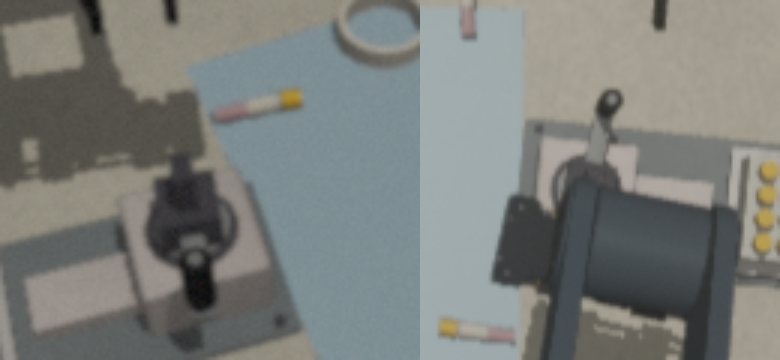

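Emit:
move_arm:
  rows: [40,-4,0,0,0,0,0.4,40,-4,0,0,0,0,0.4,40,-4,0,0,0,0,0.4,38,-4,0,0,0,0,0.4,0,0,0,0,0,0,0.4,0,0,0,0,0,0,0.4,0,0,0,0,0,0,0.4]

```text
time: 14.75
position: [0.618, 0.0123, 0.2186]
tool_rot: [0.995, -0.101, -0.001, -0.0]
ft_force: [0.1, -0.4, 0.1]
grip_width: 0.0524
```

Run:
```python
from h import *
np.set_printoptions(suppress=True,precision=4)
st()
c=snap('scene','s6')
t=cv2.imread('pics/t5.png')[150:180,345:375]
cv2.imwrite('pics/g6.png',np.hstack([cv2.resize(t,(360,360),interpolation=2),cv2.resize(cv2.imread('pics/s6.png')[180:270,220:310],(360,360))]))
```

```text
time 14.75
q [-0.1606  0.5236  1.4526  0.      1.1681  1.6132]
joint_velocities [-0.0001 -0.0172  0.0128  0.0014 -0.0052  0.0008]
joint_torque [ -0.1564 -43.3048 -17.987    0.0275  -0.1146   0.0004]
position [0.618  0.0123 0.2186]
tool_rot [ 0.9948 -0.1014 -0.0014 -0.0001]
ft_force [ 0.0644 -0.4058  0.1399]
moment [-0.0112  0.0236 -0.004 ]
grip_width 0.0524
```

View pics/g6.png

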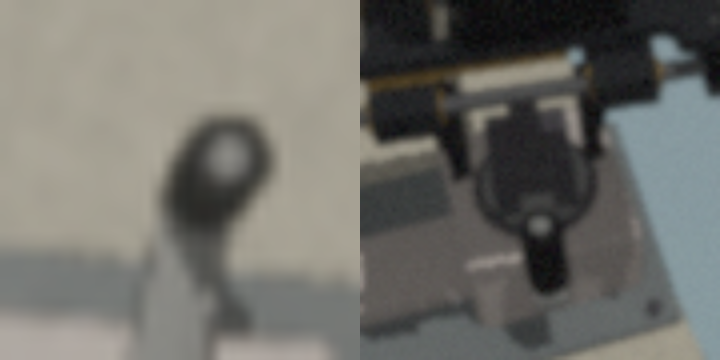

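Run:
```python
from h import *
import pickle
C=pickle.load(open('avg.pkl','rb'))
print(atz(C['top'],(345+228/12-.5,150+155/12-.5),.156), atz(C['scene'],(220+540/4-.5,180+225/4-.5),.156))
```

```text
[0.62134147 0.0120849  0.156     ] [0.68928704 0.17739876 0.156     ]
```

Emit:
move_arm:
  rows: [3,0,-40,0,0,0,0.4,0,0,-30,0,0,0,0.4,0,0,-20,0,0,0,0.4,0,0,-13,0,0,0,0.4,0,0,0,0,0,0,0.4,0,0,0,0,0,0,0.4]

```text
time: 15.4
position: [0.6226, 0.0121, 0.1172]
tool_rot: [0.995, -0.101, 0.001, 0.0]
ft_force: [-0.1, 0.8, -0.0]
grip_width: 0.0523
```

Emit:
move_arm:
  rows: [0,0,0,0,0,0,1,0,0,0,0,0,0,1,0,0,0,0,0,0,1,0,0,0,0,0,0,1,0,0,0,0,0,0,1,0,0,0,0,0,0,1,0,0,0,0,0,0,1]
  grip_force: 40

```text
time: 16.1
position: [0.6225, 0.012, 0.1166]
tool_rot: [0.995, -0.101, 0.0, 0.0]
ft_force: [0.0, 0.0, 1.1]
grip_width: 0.0207
```

Run:
```python
from h import *
st()
snap('scene','s7')
cv2.imwrite('pics/g7.png',cv2.resize(cv2.imread('pics/s7.png')[170:290,200:330],None,fx=5,fy=5,interpolation=2))
```

```text
time 16.1
q [-0.16    0.6542  1.5297  0.      0.9573  1.614 ]
joint_velocities [ 0.0005  0.0012 -0.0019 -0.0018 -0.0001  0.0005]
joint_torque [ 4.10000e-03 -4.52581e+01 -1.38787e+01  2.03000e-02 -8.16000e-02
 -1.90000e-03]
position [0.6225 0.012  0.1166]
tool_rot [ 9.948e-01 -1.014e-01  2.000e-04  0.000e+00]
ft_force [4.4400e-02 1.0000e-03 1.0978e+00]
moment [0.0856 0.0104 0.0015]
grip_width 0.0207
```

View pics/g7.png

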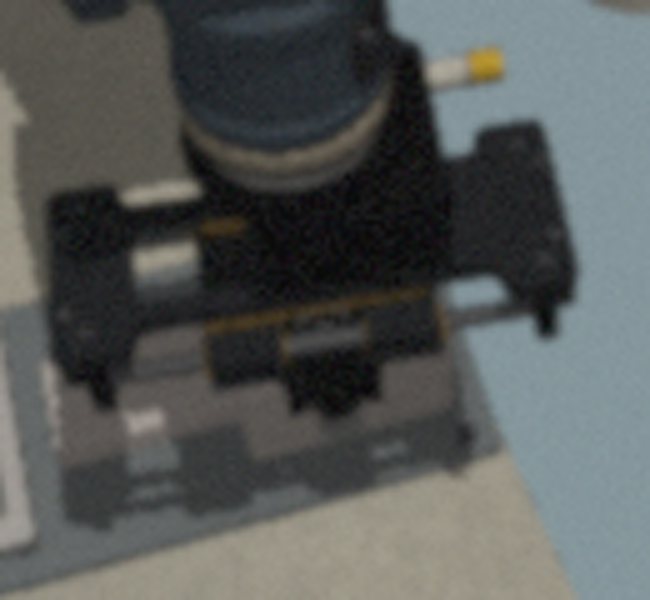

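```bash
cat > w.py <<'E'
import numpy as np,sys
# args: start phi, step, n, [corr dx dy spread mm]
p0,s,n=map(float,sys.argv[1:4]);n=int(n)
cx,cy=(map(float,sys.argv[4:6]) if len(sys.argv)>4 else (0,0))
e=lambda p:80*np.array([np.cos(p),np.sin(p)])
acc=np.zeros(2);o=[]
for i in range(1,n+1):
    tgt=e(p0-s*i)-e(p0)+np.array([cx,cy])*i/n
    d=np.round(tgt-acc,1);acc+=d
    o+= [float(d[0]),float(d[1]),0,0,0,0,1]
print('end phi',p0-s*n,'end rel',acc);print(o)
E
python3 w.py -.2 .1 4; python3 w.py -.6 .13 12
```

```text
end phi -0.6000000000000001 end rel [-12.4 -29.3]
[-2.0, -7.7, 0, 0, 0, 0, 1, -2.7, -7.6, 0, 0, 0, 0, 1, -3.5, -7.2, 0, 0, 0, 0, 1, -4.2, -6.8, 0, 0, 0, 0, 1]
end phi -2.16 end rel [-110.5  -21.3]
[-6.4, -8.2, 0, 0, 0, 0, 1, -7.4, -7.3, 0, 0, 0, 0, 1, -8.3, -6.2, 0, 0, 0, 0, 1, -9.1, -5.1, 0, 0, 0, 0, 1, -9.6, -3.9, 0, 0, 0, 0, 1, -10.1, -2.7, 0, 0, 0, 0, 1, -10.3, -1.3, 0, 0, 0, 0, 1, -10.4, 0.1, 0, 0, 0, 0, 1, -10.3, 1.4, 0, 0, 0, 0, 1, -10.0, 2.7, 0, 0, 0, 0, 1, -9.6, 4.0, 0, 0, 0, 0, 1, -9.0, 5.2, 0, 0, 0, 0, 1]
```

Emit:
move_arm:
  rows: [-2.0,-7.7,0,0,0,0,1,-2.7,-7.6,0,0,0,0,1,-3.5,-7.2,0,0,0,0,1,-4.2,-6.8,0,0,0,0,1]

```text
time: 16.55
position: [0.6097, -0.0175, 0.1165]
tool_rot: [0.995, -0.102, 0.0, -0.0]
ft_force: [0.4, 4.9, 3.3]
grip_width: 0.0207
```

Emit:
move_arm:
  rows: [-6.4,-8.2,0,0,0,0,1,-7.4,-7.3,0,0,0,0,1,-8.3,-6.2,0,0,0,0,1,-9.1,-5.1,0,0,0,0,1,-9.6,-3.9,0,0,0,0,1,-10.1,-2.7,0,0,0,0,1,-10.3,-1.3,0,0,0,0,1,-10.4,0.1,0,0,0,0,1,-10.3,1.4,0,0,0,0,1,-10.0,2.7,0,0,0,0,1,-9.6,4.0,0,0,0,0,1,-9.0,5.2,0,0,0,0,1]

```text
time: 17.75
position: [0.5019, -0.0402, 0.1169]
tool_rot: [0.995, -0.102, 0.004, 0.001]
ft_force: [6.1, 2.0, -2.7]
grip_width: 0.0211
```

```bash
python3 w.py -2.16 .13 12;python3 w.py -3.72 .13 12
```

```text
end phi -3.72 end rel [-22.5 110.2]
[-8.2, 6.3, 0, 0, 0, 0, 1, -7.4, 7.4, 0, 0, 0, 0, 1, -6.3, 8.2, 0, 0, 0, 0, 1, -5.3, 9.0, 0, 0, 0, 0, 1, -4.0, 9.6, 0, 0, 0, 0, 1, -2.7, 10.0, 0, 0, 0, 0, 1, -1.4, 10.3, 0, 0, 0, 0, 1, -0.1, 10.4, 0, 0, 0, 0, 1, 1.3, 10.3, 0, 0, 0, 0, 1, 2.6, 10.1, 0, 0, 0, 0, 1, 3.9, 9.6, 0, 0, 0, 0, 1, 5.1, 9.0, 0, 0, 0, 0, 1]
end phi -5.28 end rel [110.   23.7]
[6.2, 8.3, 0, 0, 0, 0, 1, 7.3, 7.5, 0, 0, 0, 0, 1, 8.2, 6.4, 0, 0, 0, 0, 1, 8.9, 5.3, 0, 0, 0, 0, 1, 9.5, 4.1, 0, 0, 0, 0, 1, 10.0, 2.9, 0, 0, 0, 0, 1, 10.3, 1.5, 0, 0, 0, 0, 1, 10.4, 0.2, 0, 0, 0, 0, 1, 10.3, -1.2, 0, 0, 0, 0, 1, 10.1, -2.5, 0, 0, 0, 0, 1, 9.7, -3.8, 0, 0, 0, 0, 1, 9.1, -5.0, 0, 0, 0, 0, 1]
```

Emit:
move_arm:
  rows: [-8.2,6.3,0,0,0,0,1,-7.4,7.4,0,0,0,0,1,-6.3,8.2,0,0,0,0,1,-5.3,9.0,0,0,0,0,1,-4.0,9.6,0,0,0,0,1,-2.7,10.0,0,0,0,0,1,-1.4,10.3,0,0,0,0,1,-0.1,10.4,0,0,0,0,1,1.3,10.3,0,0,0,0,1,2.6,10.1,0,0,0,0,1,3.9,9.6,0,0,0,0,1,5.1,9.0,0,0,0,0,1]

```text
time: 18.95
position: [0.4764, 0.0721, 0.1164]
tool_rot: [0.995, -0.101, -0.001, 0.001]
ft_force: [2.3, -7.4, 0.4]
grip_width: 0.021
```

Emit:
move_arm:
  rows: [6.2,8.3,0,0,0,0,1,7.3,7.5,0,0,0,0,1,8.2,6.4,0,0,0,0,1,8.9,5.3,0,0,0,0,1,9.5,4.1,0,0,0,0,1,10.0,2.9,0,0,0,0,1,10.3,1.5,0,0,0,0,1,10.4,0.2,0,0,0,0,1,10.3,-1.2,0,0,0,0,1,10.1,-2.5,0,0,0,0,1,9.7,-3.8,0,0,0,0,1,9.1,-5.0,0,0,0,0,1]

```text
time: 20.15
position: [0.5828, 0.0983, 0.1162]
tool_rot: [0.995, -0.101, -0.005, -0.001]
ft_force: [-3.9, 3.3, 6.4]
grip_width: 0.0211
```

```bash
python3 w.py -5.28 .13 12;python3 w.py -6.84 .13 12
python3 - <<'E'
from h import *
import numpy as np
print(robot.get_obs()['position'])
c=snap('scene','s8')
cv2.imwrite('pics/g8.png',cv2.resize(cv2.imread('pics/s8.png')[160:310,100:320],None,fx=3,fy=3,interpolation=2))
E
```

```text
end phi -6.84 end rel [  24.9 -109.7]
[8.4, -6.1, 0, 0, 0, 0, 1, 7.5, -7.2, 0, 0, 0, 0, 1, 6.5, -8.1, 0, 0, 0, 0, 1, 5.4, -8.9, 0, 0, 0, 0, 1, 4.3, -9.5, 0, 0, 0, 0, 1, 2.9, -9.9, 0, 0, 0, 0, 1, 1.6, -10.3, 0, 0, 0, 0, 1, 0.3, -10.4, 0, 0, 0, 0, 1, -1.0, -10.3, 0, 0, 0, 0, 1, -2.4, -10.2, 0, 0, 0, 0, 1, -3.7, -9.7, 0, 0, 0, 0, 1, -4.9, -9.1, 0, 0, 0, 0, 1]
end phi -8.4 end rel [-109.5  -26.1]
[-6.1, -8.4, 0, 0, 0, 0, 1, -7.1, -7.6, 0, 0, 0, 0, 1, -8.0, -6.6, 0, 0, 0, 0, 1, -8.8, -5.6, 0, 0, 0, 0, 1, -9.4, -4.3, 0, 0, 0, 0, 1, -10.0, -3.0, 0, 0, 0, 0, 1, -10.2, -1.8, 0, 0, 0, 0, 1, -10.4, -0.4, 0, 0, 0, 0, 1, -10.3, 1.0, 0, 0, 0, 0, 1, -10.2, 2.2, 0, 0, 0, 0, 1, -9.7, 3.6, 0, 0, 0, 0, 1, -9.3, 4.8, 0, 0, 0, 0, 1]
[0.58279648 0.09833901 0.11621628]
```

View pics/g8.png

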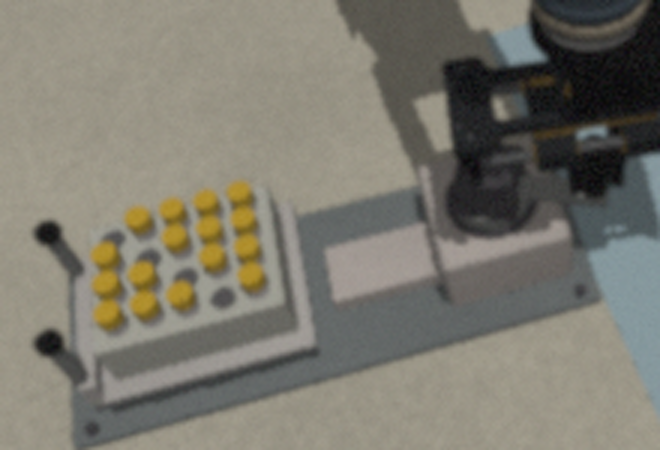

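The platform has risen and the crank is still seated, so I'll keep winding.

Emit:
move_arm:
  rows: [8.4,-6.1,0,0,0,0,1,7.5,-7.2,0,0,0,0,1,6.5,-8.1,0,0,0,0,1,5.4,-8.9,0,0,0,0,1,4.3,-9.5,0,0,0,0,1,2.9,-9.9,0,0,0,0,1,1.6,-10.3,0,0,0,0,1,0.3,-10.4,0,0,0,0,1,-1.0,-10.3,0,0,0,0,1,-2.4,-10.2,0,0,0,0,1,-3.7,-9.7,0,0,0,0,1,-4.9,-9.1,0,0,0,0,1]

```text
time: 21.4
position: [0.613, -0.0118, 0.1168]
tool_rot: [0.995, -0.102, 0.001, -0.002]
ft_force: [5.7, 1.3, 2.4]
grip_width: 0.0213
```

Emit:
move_arm:
  rows: [-6.1,-8.4,0,0,0,0,1,-7.1,-7.6,0,0,0,0,1,-8.0,-6.6,0,0,0,0,1,-8.8,-5.6,0,0,0,0,1,-9.4,-4.3,0,0,0,0,1,-10.0,-3.0,0,0,0,0,1,-10.2,-1.8,0,0,0,0,1,-10.4,-0.4,0,0,0,0,1,-10.3,1.0,0,0,0,0,1,-10.2,2.2,0,0,0,0,1,-9.7,3.6,0,0,0,0,1,-9.3,4.8,0,0,0,0,1]

```text
time: 22.6
position: [0.5027, -0.0403, 0.1167]
tool_rot: [0.995, -0.101, 0.001, 0.0]
ft_force: [3.2, -4.2, 1.6]
grip_width: 0.0211
```

```bash
python3 w.py -8.4 .13 12;python3 w.py -9.96 .13 12;python3 w.py -11.52 .12 10
```

```text
end phi -9.96 end rel [-27.3 109.2]
[-8.5, 6.0, 0, 0, 0, 0, 1, -7.7, 7.0, 0, 0, 0, 0, 1, -6.7, 7.9, 0, 0, 0, 0, 1, -5.6, 8.8, 0, 0, 0, 0, 1, -4.4, 9.4, 0, 0, 0, 0, 1, -3.2, 9.9, 0, 0, 0, 0, 1, -1.8, 10.2, 0, 0, 0, 0, 1, -0.5, 10.4, 0, 0, 0, 0, 1, 0.8, 10.3, 0, 0, 0, 0, 1, 2.2, 10.2, 0, 0, 0, 0, 1, 3.4, 9.8, 0, 0, 0, 0, 1, 4.7, 9.3, 0, 0, 0, 0, 1]
end phi -11.520000000000001 end rel [108.9  28.4]
[5.9, 8.6, 0, 0, 0, 0, 1, 6.9, 7.7, 0, 0, 0, 0, 1, 7.9, 6.8, 0, 0, 0, 0, 1, 8.7, 5.7, 0, 0, 0, 0, 1, 9.3, 4.5, 0, 0, 0, 0, 1, 9.9, 3.3, 0, 0, 0, 0, 1, 10.2, 2.0, 0, 0, 0, 0, 1, 10.4, 0.6, 0, 0, 0, 0, 1, 10.3, -0.7, 0, 0, 0, 0, 1, 10.2, -2.1, 0, 0, 0, 0, 1, 9.9, -3.3, 0, 0, 0, 0, 1, 9.3, -4.7, 0, 0, 0, 0, 1]
end phi -12.719999999999999 end rel [ 39.  -81.5]
[8.0, -5.3, 0, 0, 0, 0, 1, 7.3, -6.2, 0, 0, 0, 0, 1, 6.5, -7.1, 0, 0, 0, 0, 1, 5.7, -7.7, 0, 0, 0, 0, 1, 4.6, -8.4, 0, 0, 0, 0, 1, 3.6, -8.9, 0, 0, 0, 0, 1, 2.5, -9.3, 0, 0, 0, 0, 1, 1.4, -9.4, 0, 0, 0, 0, 1, 0.3, -9.6, 0, 0, 0, 0, 1, -0.9, -9.6, 0, 0, 0, 0, 1]
```

Emit:
move_arm:
  rows: [-8.5,6.0,0,0,0,0,1,-7.7,7.0,0,0,0,0,1,-6.7,7.9,0,0,0,0,1,-5.6,8.8,0,0,0,0,1,-4.4,9.4,0,0,0,0,1,-3.2,9.9,0,0,0,0,1,-1.8,10.2,0,0,0,0,1,-0.5,10.4,0,0,0,0,1,0.8,10.3,0,0,0,0,1,2.2,10.2,0,0,0,0,1,3.4,9.8,0,0,0,0,1,4.7,9.3,0,0,0,0,1]

```text
time: 23.8
position: [0.4747, 0.0694, 0.1163]
tool_rot: [0.995, -0.101, -0.001, 0.0]
ft_force: [1.0, -6.8, 2.1]
grip_width: 0.0207
```

Emit:
move_arm:
  rows: [5.9,8.6,0,0,0,0,1,6.9,7.7,0,0,0,0,1,7.9,6.8,0,0,0,0,1,8.7,5.7,0,0,0,0,1,9.3,4.5,0,0,0,0,1,9.9,3.3,0,0,0,0,1,10.2,2.0,0,0,0,0,1,10.4,0.6,0,0,0,0,1,10.3,-0.7,0,0,0,0,1,10.2,-2.1,0,0,0,0,1,9.9,-3.3,0,0,0,0,1,9.3,-4.7,0,0,0,0,1]

```text
time: 25.0
position: [0.5802, 0.0998, 0.1162]
tool_rot: [0.995, -0.102, -0.005, -0.001]
ft_force: [-3.6, 2.5, 7.8]
grip_width: 0.0209
```

Emit:
move_arm:
  rows: [8.0,-5.3,0,0,0,0,1,7.3,-6.2,0,0,0,0,1,6.5,-7.1,0,0,0,0,1,5.7,-7.7,0,0,0,0,1,4.6,-8.4,0,0,0,0,1,3.6,-8.9,0,0,0,0,1,2.5,-9.3,0,0,0,0,1,1.4,-9.4,0,0,0,0,1,0.3,-9.6,0,0,0,0,1]

```text
time: 25.9
position: [0.6239, 0.0288, 0.1165]
tool_rot: [0.995, -0.102, -0.0, -0.003]
ft_force: [1.9, 4.1, 3.6]
grip_width: 0.0212
```

```bash
python3 w.py -12.6 .1 38;python3 - <<'E'
from h import *
c=snap('scene','s9')
cv2.imwrite('pics/g9.png',cv2.resize(cv2.imread('pics/s9.png')[160:310,100:320],None,fx=3,fy=3,interpolation=2))
E
```

```text
end phi -16.4 end rel [-141.6   53.7]
[-0.7, -8.0, 0, 0, 0, 0, 1, -1.4, -7.8, 0, 0, 0, 0, 1, -2.3, -7.7, 0, 0, 0, 0, 1, -3.0, -7.4, 0, 0, 0, 0, 1, -3.7, -7.1, 0, 0, 0, 0, 1, -4.4, -6.7, 0, 0, 0, 0, 1, -5.0, -6.2, 0, 0, 0, 0, 1, -5.7, -5.6, 0, 0, 0, 0, 1, -6.2, -5.1, 0, 0, 0, 0, 1, -6.6, -4.4, 0, 0, 0, 0, 1, -7.1, -3.8, 0, 0, 0, 0, 1, -7.4, -3.0, 0, 0, 0, 0, 1, -7.7, -2.3, 0, 0, 0, 0, 1, -7.8, -1.5, 0, 0, 0, 0, 1, -8.0, -0.7, 0, 0, 0, 0, 1, -8.0, 0.1, 0, 0, 0, 0, 1, -7.9, 0.9, 0, 0, 0, 0, 1, -7.8, 1.7, 0, 0, 0, 0, 1, -7.6, 2.5, 0, 0, 0, 0, 1, -7.4, 3.2, 0, 0, 0, 0, 1, -6.9, 3.9, 0, 0, 0, 0, 1, -6.6, 4.6, 0, 0, 0, 0, 1, -6.0, 5.3, 0, 0, 0, 0, 1, -5.5, 5.8, 0, 0, 0, 0, 1, -4.9, 6.3, 0, 0, 0, 0, 1, -4.3, 6.8, 0, 0, 0, 0, 1, -3.5, 7.2, 0, 0, 0, 0, 1, -2.8, 7.4, 0, 0, 0, 0, 1, -2.0, 7.8, 0, 0, 0, 0, 1, -1.3, 7.9, 0, 0, 0, 0, 1, -0.5, 8.0, 0, 0, 0, 0, 1, 0.4, 7.9, 0, 0, 0, 0, 1, 1.1, 8.0, 0, 0, 0, 0, 1, 1.9, 7.7, 0, 0, 0, 0, 1, 2.7, 7.6, 0, 0, 0, 0, 1, 3.4, 7.2, 0, 0, 0, 0, 1, 4.2, 6.8, 0, 0, 0, 0, 1, 4.7, 6.4, 0, 0, 0, 0, 1]
```

View pics/g9.png

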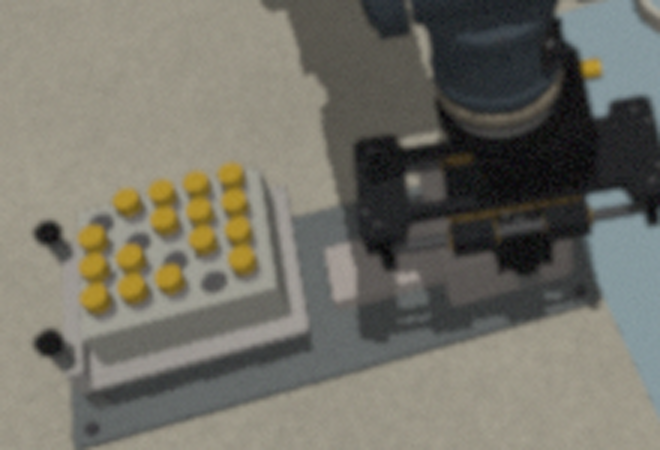

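Emit:
move_arm:
  rows: [-0.7,-8.0,0,0,0,0,1,-1.4,-7.8,0,0,0,0,1]

```text
time: 26.15
position: [0.6223, 0.0123, 0.1166]
tool_rot: [0.995, -0.102, 0.0, -0.002]
ft_force: [3.4, 4.1, 3.4]
grip_width: 0.0206
```

Emit:
move_arm:
  rows: [-2.3,-7.7,0,0,0,0,1,-3.0,-7.4,0,0,0,0,1]

```text
time: 26.35
position: [0.6174, -0.0033, 0.1166]
tool_rot: [0.995, -0.102, 0.001, -0.002]
ft_force: [4.0, 2.6, 2.5]
grip_width: 0.0208
```

Emit:
move_arm:
  rows: [-3.7,-7.1,0,0,0,0,1,-4.4,-6.7,0,0,0,0,1]

```text
time: 26.55
position: [0.6094, -0.0176, 0.1166]
tool_rot: [0.995, -0.102, 0.001, -0.001]
ft_force: [3.8, 2.4, 2.7]
grip_width: 0.0209
```

Emit:
move_arm:
  rows: [-5.0,-6.2,0,0,0,0,1,-5.7,-5.6,0,0,0,0,1]

```text
time: 26.75
position: [0.5979, -0.0308, 0.1166]
tool_rot: [0.995, -0.101, 0.001, -0.0]
ft_force: [3.8, 1.6, 3.7]
grip_width: 0.0211
```

Emit:
move_arm:
  rows: [-6.2,-5.1,0,0,0,0,1,-6.6,-4.4,0,0,0,0,1]

```text
time: 26.95
position: [0.5843, -0.0409, 0.1165]
tool_rot: [0.995, -0.102, -0.0, -0.0]
ft_force: [3.6, 1.9, 2.2]
grip_width: 0.0208
```

Emit:
move_arm:
  rows: [-7.1,-3.8,0,0,0,0,1,-7.4,-3.0,0,0,0,0,1]

```text
time: 27.15
position: [0.5695, -0.0477, 0.1164]
tool_rot: [0.995, -0.102, -0.0, -0.0]
ft_force: [3.1, 2.9, 2.8]
grip_width: 0.0211
```

Emit:
move_arm:
  rows: [-7.7,-2.3,0,0,0,0,1,-7.8,-1.5,0,0,0,0,1]

```text
time: 27.35
position: [0.554, -0.0513, 0.1164]
tool_rot: [0.995, -0.102, -0.0, -0.0]
ft_force: [4.1, 4.3, 3.0]
grip_width: 0.021
```

Emit:
move_arm:
  rows: [-8.0,-0.7,0,0,0,0,1,-8.0,0.1,0,0,0,0,1]

```text
time: 27.55
position: [0.5383, -0.0518, 0.1164]
tool_rot: [0.995, -0.102, 0.0, -0.0]
ft_force: [4.3, 4.1, 2.6]
grip_width: 0.0213
```

Emit:
move_arm:
  rows: [-7.9,0.9,0,0,0,0,1,-7.8,1.7,0,0,0,0,1]

```text
time: 27.75
position: [0.523, -0.0493, 0.1165]
tool_rot: [0.995, -0.102, 0.001, -0.0]
ft_force: [5.0, 3.8, 1.5]
grip_width: 0.0209
```

Emit:
move_arm:
  rows: [-7.6,2.5,0,0,0,0,1,-7.4,3.2,0,0,0,0,1]

```text
time: 27.95
position: [0.5086, -0.0439, 0.1165]
tool_rot: [0.995, -0.102, 0.001, 0.0]
ft_force: [6.1, 2.0, -0.1]
grip_width: 0.0212
```

Emit:
move_arm:
  rows: [-6.9,3.9,0,0,0,0,1,-6.6,4.6,0,0,0,0,1]

```text
time: 28.15
position: [0.4955, -0.0359, 0.1166]
tool_rot: [0.995, -0.101, 0.002, 0.001]
ft_force: [6.9, 2.1, 1.1]
grip_width: 0.021
```

Emit:
move_arm:
  rows: [-6.0,5.3,0,0,0,0,1,-5.5,5.8,0,0,0,0,1]

```text
time: 28.35
position: [0.484, -0.0252, 0.1166]
tool_rot: [0.995, -0.101, 0.002, 0.001]
ft_force: [5.3, -1.3, 0.4]
grip_width: 0.021
```

Emit:
move_arm:
  rows: [-4.9,6.3,0,0,0,0,1,-4.3,6.8,0,0,0,0,1]

```text
time: 28.55
position: [0.4746, -0.0124, 0.1166]
tool_rot: [0.995, -0.101, 0.001, 0.001]
ft_force: [5.3, -2.3, 0.5]
grip_width: 0.021
```

Emit:
move_arm:
  rows: [-3.5,7.2,0,0,0,0,1,-2.8,7.4,0,0,0,0,1]

```text
time: 28.75
position: [0.4679, 0.0023, 0.1165]
tool_rot: [0.995, -0.101, 0.001, 0.001]
ft_force: [3.4, -3.1, 1.2]
grip_width: 0.0209
```

Emit:
move_arm:
  rows: [-2.0,7.8,0,0,0,0,1,-1.3,7.9,0,0,0,0,1]

```text
time: 28.95
position: [0.4641, 0.0187, 0.1165]
tool_rot: [0.995, -0.101, 0.0, 0.001]
ft_force: [4.0, -4.3, 1.4]
grip_width: 0.0209
```

Emit:
move_arm:
  rows: [-0.5,8.0,0,0,0,0,1,0.4,7.9,0,0,0,0,1]

```text
time: 29.15
position: [0.4638, 0.0347, 0.1164]
tool_rot: [0.995, -0.101, -0.0, 0.001]
ft_force: [3.9, -4.2, 2.5]
grip_width: 0.0208
```

Emit:
move_arm:
  rows: [1.1,8.0,0,0,0,0,1,1.9,7.7,0,0,0,0,1]

```text
time: 29.35
position: [0.4665, 0.0503, 0.1163]
tool_rot: [0.995, -0.1, -0.0, 0.001]
ft_force: [2.1, -5.7, 0.9]
grip_width: 0.0208
```

Emit:
move_arm:
  rows: [2.7,7.6,0,0,0,0,1,3.4,7.2,0,0,0,0,1]

```text
time: 29.55
position: [0.4723, 0.0649, 0.1163]
tool_rot: [0.995, -0.1, -0.001, 0.001]
ft_force: [2.2, -5.7, 1.8]
grip_width: 0.0208
```

```bash
python3 w.py -16.4 .1 10
```

```text
end phi -17.4 end rel [71.3 28.4]
[5.4, 5.9, 0, 0, 0, 0, 1, 6.0, 5.3, 0, 0, 0, 0, 1, 6.4, 4.7, 0, 0, 0, 0, 1, 6.9, 4.1, 0, 0, 0, 0, 1, 7.3, 3.3, 0, 0, 0, 0, 1, 7.6, 2.6, 0, 0, 0, 0, 1, 7.8, 1.8, 0, 0, 0, 0, 1, 7.9, 1.0, 0, 0, 0, 0, 1, 8.0, 0.2, 0, 0, 0, 0, 1, 8.0, -0.5, 0, 0, 0, 0, 1]
```

Emit:
move_arm:
  rows: [4.2,6.8,0,0,0,0,1,4.7,6.4,0,0,0,0,1]

```text
time: 29.75
position: [0.4794, 0.0768, 0.1161]
tool_rot: [0.995, -0.099, -0.003, 0.003]
ft_force: [-2.3, -14.2, 5.8]
grip_width: 0.0212
```

Emit:
move_arm:
  rows: [0,0,0,0,0,0,1,0,0,0,0,0,0,1,0,0,0,0,0,0,1]

```text
time: 30.05
position: [0.4796, 0.0768, 0.1161]
tool_rot: [0.995, -0.1, -0.003, 0.003]
ft_force: [-1.5, -9.5, 5.5]
grip_width: 0.0206
```

Run:
```python
from h import *
c=snap('scene','s10');st()
for r in robot.spot_point('scene','platform_top')[:2]: print(r)
cv2.imwrite('pics/g10.png',cv2.resize(cv2.imread('pics/s10.png')[160:310,100:320],None,fx=3,fy=3,interpolation=2))
```

```text
time 30.1
q [-0.0685  0.5165  1.8726 -0.0074  0.7578  1.7073]
joint_velocities [-0.0004  0.     -0.0008  0.0015 -0.0006  0.0006]
joint_torque [ 4.47730e+00 -3.39686e+01 -9.30180e+00  2.07050e+00  1.24500e-01
  1.90000e-02]
position [0.4796 0.0768 0.1161]
tool_rot [ 0.995  -0.0997 -0.0026  0.0026]
ft_force [-0.6594 -8.5082  4.1209]
moment [-1.7835 -0.0444  0.0804]
grip_width 0.0209
{'at': [160.7, 252.9], 'conf': 0.57}
```

View pics/g10.png

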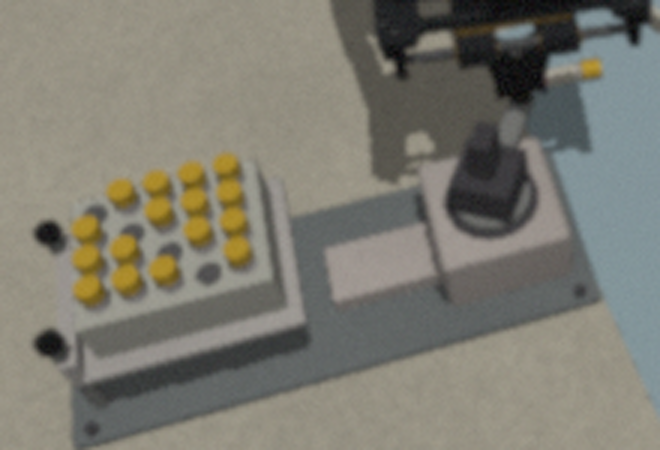

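Emit:
move_arm:
  rows: [5.4,5.9,0,0,0,0,1,0,0,0,0,0,0,1,0,0,0,0,0,0,1]

```text
time: 30.45
position: [0.4831, 0.0815, 0.116]
tool_rot: [0.995, -0.099, -0.005, 0.004]
ft_force: [-4.2, -14.8, 8.1]
grip_width: 0.0208
```

Each extra 0.1 rad adds about 6 N, so this is the springy stop. I'll back off and let go.

Emit:
move_arm:
  rows: [-5.4,-5.9,0,0,0,0,1,-2.8,-3.8,0,0,0,0,1,0,0,0,0,0,0,1,0,0,0,0,0,0,1]

```text
time: 30.85
position: [0.477, 0.0732, 0.1162]
tool_rot: [0.995, -0.1, -0.002, 0.002]
ft_force: [-0.1, -8.5, 2.8]
grip_width: 0.0209
```

Emit:
move_arm:
  rows: [-2.7,-4.0,0,0,0,0,1,0,0,0,0,0,0,1,0,0,0,0,0,0,1]

```text
time: 31.15
position: [0.475, 0.07, 0.1162]
tool_rot: [0.995, -0.101, -0.002, 0.001]
ft_force: [1.0, -5.5, 2.6]
grip_width: 0.0207
```

Emit:
move_arm:
  rows: [-1.0,-1.5,0,0,0,0,1,0,0,0,0,0,0,0.85,0,0,0,0,0,0,0.6,0,0,0,0,0,0,0.4,0,0,0,0,0,0,0.4,0,0,0,0,0,0,0.4]

```text
time: 31.75
position: [0.4748, 0.0702, 0.1161]
tool_rot: [0.995, -0.101, -0.001, -0.0]
ft_force: [0.5, -0.4, 0.0]
grip_width: 0.045
```

Emit:
move_arm:
  rows: [0,0,5,0,0,0,0.4,0,0,15,0,0,0,0.4,0,0,30,0,0,0,0.4,0,0,40,0,0,0,0.4,0,0,40,0,0,0,0.4,0,0,0,0,0,0,0.4,0,0,0,0,0,0,0.4]

```text
time: 32.45
position: [0.4759, 0.0698, 0.2475]
tool_rot: [0.995, -0.101, 0.001, -0.0]
ft_force: [-0.7, 0.4, -0.5]
grip_width: 0.0523
```

Run:
```python
from h import *
np.set_printoptions(suppress=True,precision=4)
c=snap('scene','s11');t=snap('top','t11');st()
for n,cc in(('scene',c),('top',t)):
    for th,z in(('crank_handle',.134),('crank_socket',.08),('crank_bar',.136),('platform_top',.081)):
        print(n,th,[(np.round(r['at'],1),round(r['conf'],2),atz(cc,r['at'],z)[:2]) for r in robot.spot_point(n,th)[:4]])
cv2.imwrite('pics/g11.png',cv2.resize(cv2.imread('pics/s11.png')[160:310,100:320],None,fx=3,fy=3,interpolation=2))
cv2.imwrite('pics/h11.png',cv2.resize(cv2.imread('pics/t11.png')[130:250,300:470],None,fx=4,fy=4,interpolation=2))
```

```text
time 32.55
q [-0.0875  0.3022  1.7569  0.0002  1.085   1.6863]
joint_velocities [-0.003   0.0175  0.0089 -0.0006 -0.003   0.0019]
joint_torque [  0.0316 -32.713  -16.7974   0.0275  -0.1007   0.0001]
position [0.4745 0.0698 0.2455]
tool_rot [ 0.9948 -0.1014 -0.0013 -0.0001]
ft_force [-0.9882  0.3347  0.2225]
moment [0.039  0.0045 0.0114]
grip_width 0.052
scene crank_handle [(array([269. , 177.7]), 0.97, array([0.4615, 0.0738])), (array([346.5, 113.4]), 0.63, array([0.3261, 0.3414])), (array([432.2, 115.5]), 0.6, array([0.4215, 0.5515]))]
scene crank_socket [(array([419.9, 145.4]), 0.96, array([0.4641, 0.5   ])), (array([321.8, 122.6]), 0.79, array([0.2791, 0.2913])), (array([263.7, 222.1]), 0.73, array([0.5382, 0.03  ])), (array([438.6, 211.8]), 0.72, array([0.6682, 0.4187]))]
scene crank_bar [(array([260.8, 209.8]), 0.81, array([0.5427, 0.0271])), (array([422.9, 133.3]), 0.73, array([0.4726, 0.4875])), (array([321. , 110.2]), 0.6, array([0.29 , 0.282]))]
scene platform_top [(array([164.2, 252.2]), 0.81, array([ 0.5306, -0.1941])), (array([262.3, 223.3]), 0.17, array([0.5408, 0.0258]))]
top crank_handle [(array([231.3, 289.1]), 0.97, array([0.2563, 0.3806])), (array([151.9, 248.4]), 0.8, array([0.367 , 0.6101])), (array([316.8, 240.5]), 0.35, array([0.3978, 0.1408]))]
top crank_socket [(array([177.9, 237. ]), 0.91, array([0.4005, 0.5521])), (array([251.7, 304.4]), 0.76, array([0.2067, 0.3284]))]
top crank_bar [(array([251.1, 309. ]), 0.61, array([0.2017, 0.3229]))]
top platform_top []
```

View pics/g11.png

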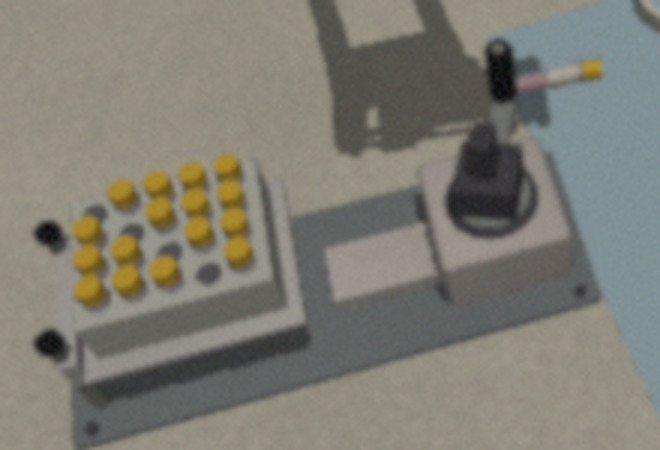

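View pics/s11.png

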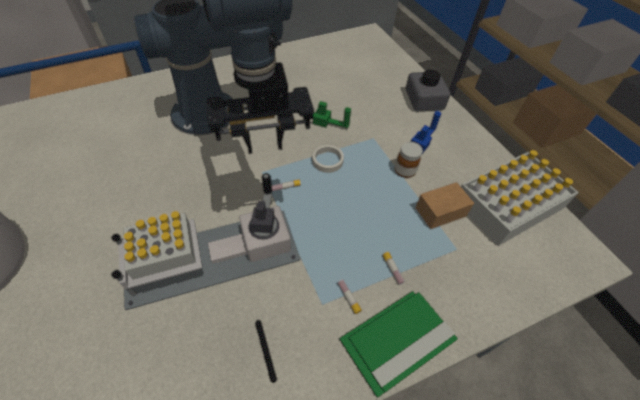

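```bash
python3 -c "
from rig import robot
print(robot.hand_in())"
```

```text
the job is handed in; nothing more can be done
None
```

I fitted the grey crank on the shaft, wound it clockwise by about 2.55 turns to the top stop, backed off, let go and handed in at about 32.6 s.

- **Fit:** I read the shaft's angle from the pictures as about −0.21 rad. Held at that angle, the crank slid down with no more than about 3 N of change in the wrist force. At release the tool height put it about 0.5 mm above home. The pictures afterwards show it on the collar, with the bar in the same place before and after winding.
- **Winding:** the handle resisted with about 4 N all the way, until it jumped to about 12 N at the stop (about 7 N once it settled). A further 0.1 rad raised it to about 13 N, which matches the springy stop. I judge the coupling twist peaked at about 0.2 rad. I then backed off to about 4 N before opening the fingers.
- **Last picture:** the platform did not sink when I let go, and the crank is seated and free of the gripper. The wrist force was near zero and nothing else on the bench appears to have moved.
- **Not measured:** I did not work out the platform's height from the cameras; the stop is judged from the force and the number of turns. At the last check the networks missed the crank in the top view, so that check rests on the scene camera alone. At the start the two cameras also differed by about 3 mm on the shaft's position, but the fit did not suffer.

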